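# Snap the wide display easel open

## Task

Two small wooden folding easels lie folded on the shop counter. Open the wide one for a display: lift its back by the tab until it snaps over and stands fully open against its stop, then let go. Leave the narrow easel folded.

Things in the scene. Friction and masses are not known exactly. Their poses are not given: they have to be found in the camera images.
- wide_hinge (a point): Middle of the wide easel's hinge axis, 34 mm above the counter. y is the hinge axis, x level and away from the robot within 0.4 rad, z up. Folded, the back (wood frame 80 x 99 mm, 10 thick) lies level at this height, from here towards the robot (-x). The wood base (98 x 124 x 14 mm, fixed to the counter) ends 83 mm to -x of here; its front ledge rises to 28 mm, the steel hinge cheeks to 43.
- wide_tab (a point): Grip point inside the wide easel's lifting tab, 102 mm from the hinge axis; folded, level with it. The tab, in the middle of the back's free edge, is 24 mm wide (along y), 10 mm thick and runs from 80 to 120 mm from the axis, out over bare counter. Gripped across its width it can turn between the pads as the back swings, so the gripper may stay pointing down.
- wide_back (a joint): Angle of the wide easel's back, rad: 0 folded level, 1.57 upright, 1.83 fully open at its stop, leaning 15 degrees away from the robot. It swings up and away from the robot. A sprung hinge holds it at either end: the spring resists up to about 1 rad (2 to 3 N upward at the tab to start); beyond about 1.1 rad it snaps the back open by itself.
- narrow_back (a joint): Angle of the narrow easel's back, rad, 0 folded to 1.83 open. The same build as the wide easel, but the base is only 70 mm and the back 45 mm wide. Either easel may be on the left. This one stays folded.

How it is judged:
At the end, for the whole second after the job is handed in: The wide easel's back stands open at rest, within 0.13 rad of its stop (joint above 1.7), and the narrow easel's back is folded (below 0.15 rad) (value of joint wide_back above 1.7 rad and velocity of joint wide_back between -0.1 and 0.1 rad/s and value of joint narrow_back below 0.15 rad); the robot touches nothing.
It fails at once if the narrow easel's back is lifted past half way (value of joint narrow_back above 0.9 rad).
It also fails if it takes over 35 s, if anything falls off the work surface, if the arm or the gripper's body presses on something with over 40 N, if the wrist force passes 120 N, or if a joint passes its speed limit or range.

## Robot

A 6-joint arm with a two-finger parallel gripper is mounted at the origin on a cart in front of the work surface, level with it; the furniture and walls round the work are solid. World frame = base frame: x ahead of the robot, y to its left, z up, the work surface at z = 0. Lengths are in m, angles in rad, forces in N, time in s.
With the tool pointing down it reaches from about 0.275 to 0.825 m from the base axis. Payload 5.2 kg.
Tool frame: the origin (TCP) lies at the very end of the fingers, on their centre line; the grasp point (between the pads) lies ctrl.grip_depth behind it (ctrl.grip_depth is the distance from the TCP to the grasp point, in m); z points along the fingers, y is the line along which they close (so a half turn about z gives the same grasp; the last joint's range is limited). The gripper opens to 93 mm and grips with 3 to 60 N. Pads are 15 mm wide; open, the fingers measure 128 mm over their backs; the gripper's body (75 mm by 188 mm) begins 65 mm behind the grasp point.
Start: joints at [0.56, 0.259, 1.535, -0, 1.348, -0.203], TCP at [0.398, 0.38, 0.219] pointing down, gripper open.
Joint ranges: [-3.14, 3.14], [-0.91, 2.08], [0.19, 2.58], [-1.22, 4.36], [0.22, 2.71], [-3.12, 3.12]. Speed limits (rad/s): [2.57, 2.57, 3.14, 3.14, 3.14, 3.14].

## Interface

Orientations are given as a unit quaternion [w, x, y, z].
In Python, from plant import ctrl gives the robot as it stands.
- The arm moves only by the tool drive_tool, never from a script. Its argument "steps" is a list of rows, each a list of 7 numbers: the turn, a rotation vector about the tool's x, y, z in rad, then the shift along the tool's x, y, z in cm, then the finger opening in cm, from 0 to 9.3. A call has 1 to 12 rows; each row shifts and turns the commanded pose from where the row before left it, along the tool's axes as they then stand; what a row does not reach is not made up. A row lasts 1/10 s, in which the tool goes at most 50 mm and 8.59 degrees, less where a joint would pass 70% of its speed; a pose out of reach is approached as far as the arm can. A call is refused whole if a number of a shift passes 5 or a number of a turn 0.15, either way. A call with a gripper value outside its range is refused whole. The fingers move at their own pace and stop on an object; "grip_force" is the grip in N (left out, the last holds). Time passes only in rows, so rows that do not move let the fingers close. It gives the time, the measured TCP pose, the force, the opening and the grip force at its end, in the units of the state.
- ctrl.state(): the state, without advancing time (a new reading comes with each control period).
- ctrl.grab_frame(name): name is "side" or "top"; returns (picture, depth): 420x560x3 uint8, red, green, blue; 420x560 float32, m along the optical axis (not along the pixel's ray), 0 where there is no reading.
- ctrl.camera_params(name): a dict with "intrinsics" (3x3 intrinsics, pixels), "rvec" (rotation vector, rad) and "tvec" (3), from world to camera coordinates, as OpenCV has them. Camera axes: x right, y down, z forward; pixel columns grow to the right and rows downward; lengths in m; the calibration is good to about 2 mm. A picture is of the moment at which its call begins. camera_params takes no time and is no camera call.
- ctrl.job_done(): hands the job in; it is judged then, once.
Trained networks look in the newest picture that a camera, given by its name, has taken for a name from the list of things; names that differ only in an ending like _2 or _b are one class to them, and where a whole thing is asked for, a point or a joint stands for the part that bears it (a point fixed in the world has none). Each returns a list of dicts, best first, with "p" (0 to 1); they miss things now and then, are a little off and sometimes report something else, mostly with a low value. They report only what shows in the picture. A call takes as long as a camera call.
- ctrl.look_for(target, camera): "uv" ([column, row] in pixels, amid what is visible of it).
- ctrl.masks_of(target, camera): "pixels" (420x560 bool, what is visible of it) and "uv" ([column, row] in pixels, amid what is visible of it).
The state is a dict: "clock": time; "qpos": joint angles; "qvel": joint speeds; "joint_torque": joint torques, N m; "eef_pos": TCP position; "ee_rot": TCP orientation; "wrist_force": force on the tool from outside, world axes, zero at the start; "wrist_torque": the same for the moment, N m; "finger_gap": finger opening in m; "grasp_force": force on a finger pad.
Only numpy, scipy, OpenCV 4.12 (cv2) and the standard library are available. Lean on these libraries where they do the work, as an engineer would, in place of code of your own. Each camera call takes 0.05 s, during which the arm holds its last target. There are 200 camera calls.

## Working session

There is one attempt and no reset: what is moved stays moved. The work goes in short steps, Python scripts to look and compute and a tool call to move; the robot and the scene stay as the last step left them, time stands still between calls to the robot, and variables do not carry over. Pictures are saved under pics/ and viewed, at most 10 in all, crops included, and the job is handed in when it is done.

Besides the shell and the picture viewer there is one more tool, called after "Emit:" as name([rows], argument=value, ...), one row to a line, values as JSON. drive_tool: Moves the arm, as the interface text tells. Its arguments: {"type":"object","properties":{"steps":{"type":"array","items":{"type":"array","items":{"type":"number"}}},"grip_force":{"type":"number"}},"required":["steps"]}

```bash
mkdir -p pics
cat > h.py <<'E'
import numpy as np, cv2
from plant import ctrl
def to_world(cam, uv, depth):
    p=ctrl.camera_params(cam); R=cv2.Rodrigues(np.array(p["rvec"],float))[0]
    uv=np.atleast_2d(uv).astype(float); z=depth[uv[:,1].astype(int),uv[:,0].astype(int)]
    r=np.c_[uv,np.ones(len(uv))]@np.linalg.inv(np.array(p["intrinsics"])).T
    return (r*z[:,None]-np.ravel(p["tvec"]))@R
E
python3 - <<'E'
from h import *
fr={}
for c in("top","side"):
    im,d=ctrl.grab_frame(c); cv2.imwrite(f"pics/{c}0.png",im[:,:,::-1])
    for t in("wide_tab","wide_back","wide_hinge","narrow_back"):
        for o in ctrl.masks_of(t,c)[:3]:
            v,u=np.nonzero(o["pixels"]&(d>0)); w=to_world(c,np.c_[u,v],d)
            print(c,t,round(o["p"],2),np.round(o["uv"]),len(u),np.median(w,0).round(3) if len(u) else "")
        for o in ctrl.look_for(t,c)[:3]: print("  look",round(o["p"],2),np.round(o["uv"]),to_world(c,o["uv"],d).round(3))
s=ctrl.state();print(s["clock"],s["eef_pos"],s["ee_rot"],ctrl.grip_depth)
E
```

```text
side wide_tab 0.63 [231. 163.] 96 [0.544 0.202 0.038]
  look 0.42 [232. 162.] [[0.541 0.203 0.037]]
  look 0.45 [233. 160.] [[0.55  0.207 0.036]]
side wide_hinge 0.83 [237. 165.] 290 [0.544 0.193 0.016]
  look 0.79 [236. 166.] [[0.553 0.202 0.012]]
side narrow_back 0.6 [312. 233.] 929 [ 0.482 -0.051  0.038]
  look 0.81 [315. 234.] [[ 0.484 -0.053  0.037]]
0.9 [0.39750454 0.38014425 0.21866088] [-1.32926371e-05  3.93013067e-01  9.19532886e-01  2.18662148e-05] 0.0188
```

View pics/top0.png

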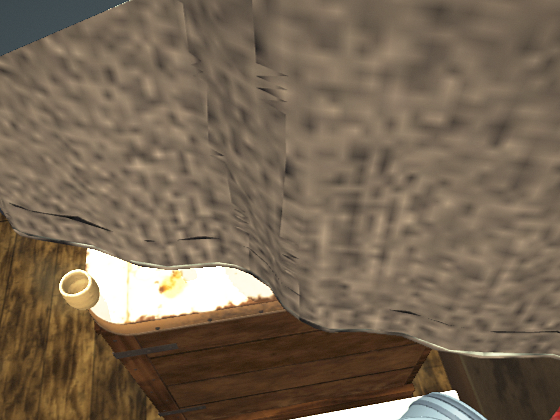

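View pics/side0.png

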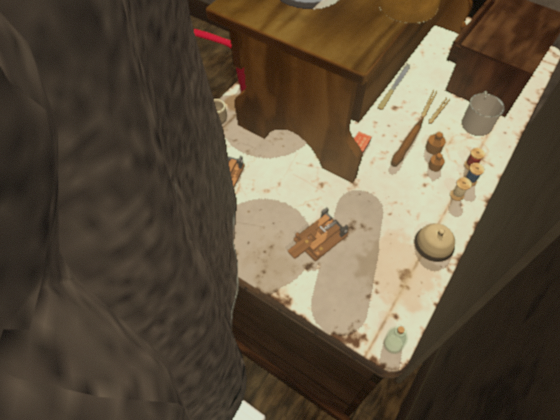

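The top camera is almost entirely blocked by a cloth. In the side view the narrow easel shows at (320,235). Only a corner of the wide one shows at (236,168), and a dark object hides the rest. I'll check whether these blockers move.

Run:
```python
from h import *
out=[]
old={c:cv2.imread(f"pics/{c}0.png").astype(int) for c in("top","side")}
for k in range(4):
  for c in("top","side"):
    im,d=ctrl.grab_frame(c)
    print(c,ctrl.state()["clock"],np.abs(im[:,:,::-1].astype(int)-old[c]).mean().round(2))
    if k==3:
        cv2.imwrite(f"pics/{c}1.png",im[:,:,::-1])
        p=ctrl.camera_params(c);R=cv2.Rodrigues(np.array(p["rvec"],float))[0]
        print("cam at",(-R.T@np.ravel(p["tvec"])).round(2))
        for uv in([100,100],[400,150],[200,250],[300,300],[50,300],[235,168],[225,110],[250,120]):
            print(uv,d[uv[1],uv[0]],to_world(c,uv,d).round(2))
        v,u=np.nonzero(d>0);w=to_world(c,np.c_[u,v],d)
        if c=="side":
            m=(w[:,0]>.35)&(w[:,0]<.75)&(w[:,1]>.1)&(w[:,1]<.4)&(w[:,2]>.01)&(w[:,2]<.06)
            for a in sorted(zip(u[m].tolist(),v[m].tolist(),w[m].round(3).tolist()),key=lambda a:a[2])[::8]: print(a)
```

```text
top 0.95 1.26
side 1.0 1.41
top 1.05 1.26
side 1.1 1.41
top 1.15 1.25
side 1.2 1.42
top 1.25 1.26
cam at [-0.03  0.12  0.74]
[100, 100] 0.24701594 [[0.17 0.18 0.57]]
[400, 150] 0.19561192 [[0.1  0.05 0.59]]
[200, 250] 0.3299436 [[0.15 0.14 0.46]]
[300, 300] 0.29864624 [[0.1  0.09 0.46]]
[50, 300] 1.6738939 [[ 0.85  0.77 -0.78]]
[235, 168] 0.25336322 [[0.14 0.11 0.55]]
[225, 110] 0.2277824 [[0.14 0.12 0.58]]
[250, 120] 0.2148162 [[0.13 0.11 0.59]]
side 1.3 1.42
cam at [ 0.07 -0.25  0.84]
[100, 100] 0.13517134 [[ 0.13 -0.14  0.74]]
[400, 150] 1.0487349 [[ 0.8  -0.1   0.03]]
[200, 250] 0.2468254 [[ 0.14 -0.14  0.62]]
[300, 300] 0.8777228 [[ 0.36 -0.1  -0.  ]]
[50, 300] 0.09829788 [[ 0.08 -0.18  0.74]]
[235, 168] 0.0 [[ 0.07 -0.25  0.84]]
[225, 110] 1.1055385 [[0.66 0.32 0.04]]
[250, 120] 1.077974 [[0.67 0.24 0.04]]
(233, 184, [0.505, 0.175, 0.015])
(234, 181, [0.515, 0.18, 0.012])
(232, 178, [0.519, 0.189, 0.012])
(232, 177, [0.522, 0.191, 0.012])
(236, 178, [0.524, 0.181, 0.013])
(232, 175, [0.526, 0.194, 0.012])
(233, 174, [0.528, 0.193, 0.014])
(234, 175, [0.529, 0.19, 0.012])
(232, 
[... 3104 characters left out ...]
37, 121, [0.666, 0.284, 0.016])
(267, 129, [0.667, 0.192, 0.041])
(260, 126, [0.667, 0.213, 0.039])
(254, 120, [0.667, 0.229, 0.05])
(246, 125, [0.667, 0.256, 0.017])
(238, 118, [0.667, 0.28, 0.028])
(217, 109, [0.667, 0.347, 0.022])
(257, 120, [0.668, 0.221, 0.055])
(224, 104, [0.669, 0.322, 0.051])
(215, 100, [0.669, 0.351, 0.05])
(217, 105, [0.67, 0.348, 0.034])
(222, 106, [0.671, 0.332, 0.038])
(217, 103, [0.671, 0.347, 0.04])
(220, 105, [0.672, 0.339, 0.036])
(223, 102, [0.673, 0.328, 0.052])
(220, 107, [0.673, 0.341, 0.028])
(217, 104, [0.673, 0.35, 0.033])
(219, 105, [0.674, 0.345, 0.032])
(217, 99, [0.675, 0.35, 0.048])
(242, 89, [0.738, 0.318, 0.049])
(240, 86, [0.744, 0.329, 0.05])
```

Run:
```python
import cv2
a=cv2.imread("pics/side1.png")[70:220,180:380]
cv2.imwrite("pics/crop1.png",cv2.resize(a,(800,600),interpolation=cv2.INTER_CUBIC))
```

```text
(no output)
```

View pics/crop1.png

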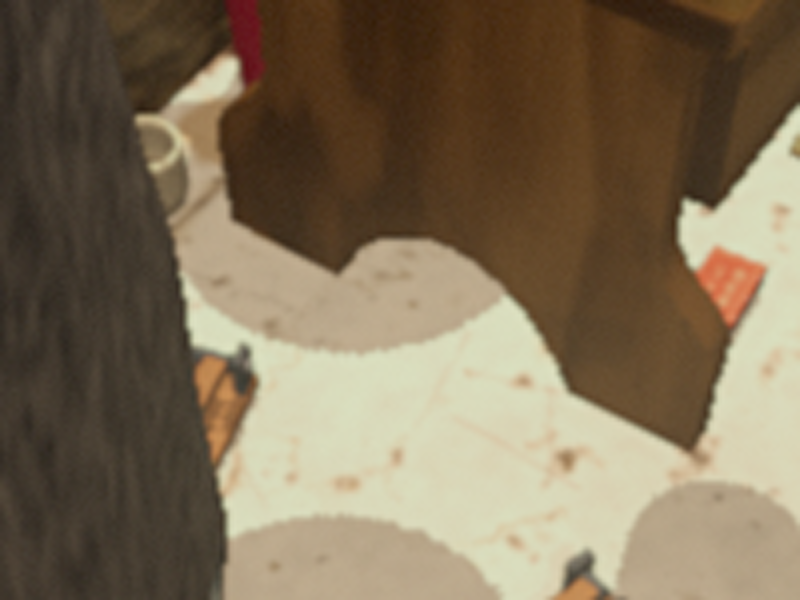

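The frames are static (only noise). The side view shows the right edge of the wide easel and its right steel cheek at about (240,157). The rest is behind a covered object close to the camera. I'll move the arm to see whether it is the arm itself that blocks the view.

Emit:
drive_tool([
  [0, 0, 0, -3.6, -3.4, 0, 9.3],
  [0, 0, 0, -3.6, -3.4, 0, 9.3],
  [0, 0, 0, -3.6, -3.4, 0, 9.3],
  [0, 0, 0, -3.6, -3.4, 0, 9.3],
  [0, 0, 0, -3.6, -3.4, 0, 9.3],
  [0, 0, 0, -3.6, -3.4, 0, 9.3],
])

```text
clock: 1.9
eef_pos: [0.399, 0.0813, 0.2189]
ee_rot: [0.001, 0.393, 0.92, 0.0]
wrist_force: [0.1, 1.2, -0.3]
finger_gap: 0.0931
grasp_force: 0.0
```

Run:
```python
from h import *
s=ctrl.state();print(s["clock"],s["eef_pos"],s["ee_rot"],s["qpos"])
ims=[]
for c in("top","side"):
    im,d=ctrl.grab_frame(c); ims.append(im[:,:,::-1])
    for t in("wide_tab","wide_hinge","narrow_back"):
        for o in ctrl.masks_of(t,c)[:3]:
            v,u=np.nonzero(o["pixels"]&(d>0)); w=to_world(c,np.c_[u,v],d)
            print(c,t,round(o["p"],2),np.round(o["uv"]),len(u),np.median(w,0).round(3) if len(u) else "")
cv2.imwrite("pics/both2.png",cv2.resize(np.hstack(ims),(800,300),interpolation=cv2.INTER_AREA))
```

```text
1.9 [0.39903603 0.08132425 0.21892701] [5.15264750e-04 3.92711903e-01 9.19661391e-01 1.49847626e-04] [-7.44553253e-02 -6.53950245e-03  1.84400377e+00 -5.12993325e-05
  1.30305630e+00 -8.38080889e-01]
side narrow_back 0.59 [312. 236.] 852 [ 0.479 -0.05   0.038]
```

View pics/both2.png

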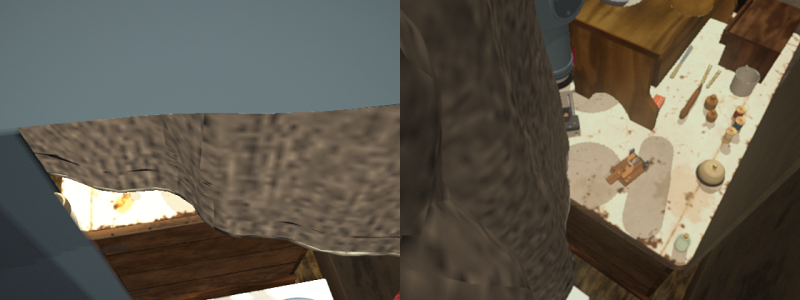

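Both cloths are fixed, and the arm now hides the sliver of the wide easel too. I'll move the arm back and fit the easel pose to the visible sliver.

Emit:
drive_tool([
  [0, 0, 0, 3.6, 3.4, 0, 9.3],
  [0, 0, 0, 3.6, 3.4, 0, 9.3],
  [0, 0, 0, 3.6, 3.4, 0, 9.3],
  [0, 0, 0, 3.6, 3.4, 0, 9.3],
  [0, 0, 0, 3.6, 3.4, 0, 9.3],
  [0, 0, 0, 3.6, 3.4, 0, 9.3],
])

```text
clock: 2.9
eef_pos: [0.3956, 0.3841, 0.2185]
ee_rot: [0.0, 0.391, 0.92, -0.0]
wrist_force: [1.3, 0.1, 0.7]
finger_gap: 0.0929
grasp_force: 0.0
```

Run:
```python
from h import *
I=[];D=[]
for k in range(10):
    im,d=ctrl.grab_frame("side");I.append(im.astype(float));d=d.copy();d[d==0]=np.nan;D.append(d)
d=np.nanmedian(D,0);im=np.mean(I,0).astype(np.uint8)
np.savez("side.npz",im=im,d=d)
b=cv2.resize(im[140:200,215:265,::-1],(500,600),interpolation=cv2.INTER_CUBIC);cv2.imwrite("pics/crop3.png",b)
hsv=cv2.cvtColor(im,cv2.COLOR_RGB2HSV)
for r in range(144,200,2):
    print(r,[(c,*(1000*to_world("side",[c,r],d)[0]).round().astype(int).tolist()) for c in range(226,252,3) if 0.5<d[r,c] and to_world("side",[c,r],d)[0,2]>.006])
```

```text
144 []
146 []
148 []
150 []
152 []
154 []
156 [(229, 551, 219, 39), (241, 565, 194, 42)]
158 [(229, 547, 216, 38), (232, 551, 210, 39), (235, 554, 204, 39), (238, 556, 196, 43), (241, 560, 190, 42)]
160 [(229, 544, 214, 34), (232, 546, 206, 39), (235, 549, 200, 39), (238, 551, 192, 44), (241, 558, 189, 37)]
162 [(229, 538, 209, 38), (232, 542, 203, 38), (235, 546, 198, 36), (238, 550, 192, 36), (241, 556, 188, 33)]
164 [(229, 533, 205, 39), (232, 536, 199, 39), (235, 545, 198, 31), (238, 549, 192, 30), (241, 556, 189, 25), (244, 568, 191, 11)]
166 [(232, 533, 196, 38), (235, 551, 204, 13), (238, 550, 194, 21), (241, 555, 189, 18)]
168 [(232, 528, 192, 38), (235, 546, 200, 13), (238, 550, 194, 13), (241, 554, 189, 13)]
170 [(232, 527, 193, 31), (235, 541, 196, 13), (238, 545, 191, 13), (241, 550, 186, 11)]
172 [(232, 532, 199, 13), (235, 536, 192, 14), (238, 540, 187, 14), (241, 548, 185, 7)]
174 [(232, 528, 196, 13), (235, 531, 189, 14), (238, 536, 184, 13)]
176 [(232, 523, 192, 14), (235, 527, 186, 14), (238, 532, 181, 12)]
178 [(232, 518, 188, 14), (235, 522, 182, 14)]
180 [(235, 518, 179, 13)]
182 [(235, 514, 177, 11)]
184 []
186 []
188 []
190 []
192 []
194 []
196 []
198 []
```

View pics/crop3.png

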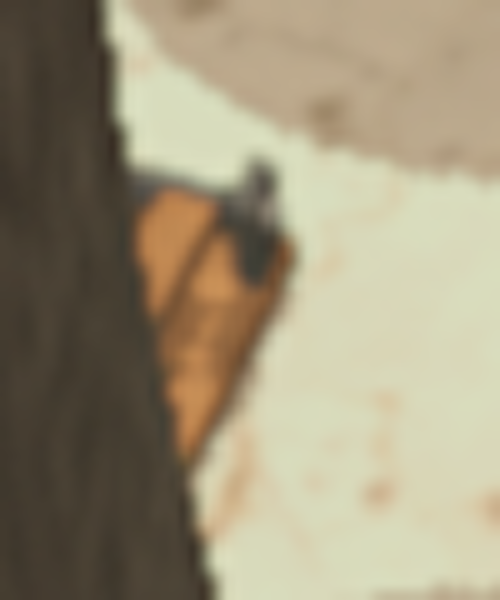

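The picture shows the right part of the wide easel. The base edge runs from (234,186) to the far corner at (244,165). The back's right edge runs from (231,173) to (236.5,161.5), and the hinge axle from (228,158) to (239,160). The base must be 124 mm wide along y. I'll fit the edges now.

```bash
cat >> h.py <<'E'
def ray_z(cam, uv, z):
    p=ctrl.camera_params(cam); R=cv2.Rodrigues(np.array(p["rvec"],float))[0]
    C=-R.T@np.ravel(p["tvec"]); r=np.c_[np.atleast_2d(uv),np.ones(len(np.atleast_2d(uv)))]@np.linalg.inv(np.array(p["intrinsics"])).T@R
    return C+r*((z-C[2])/r[:,2])[:,None]
E
python3 - <<'E'
from h import *
from scipy.optimize import least_squares
f=np.load("side.npz");im=f["im"];d=f["d"]
v,u=np.mgrid[140:200,222:256];u=u.ravel();v=v.ravel();w=to_world("side",np.c_[u,v],d)
ok=np.isfinite(w).all(1)&(d[v,u]>.5)
sat=cv2.cvtColor(im,cv2.COLOR_RGB2HSV)[v,u,1]
for r in range(164,188,2):
    print(r,[(c,int(cv2.cvtColor(im,cv2.COLOR_RGB2HSV)[r,c,1])) for c in range(232,248)])
# base right edge per row: sat crossing
S=cv2.cvtColor(im,cv2.COLOR_RGB2HSV)[:,:,1].astype(float)
E=[]
for r in range(168,184):
    for c in range(248,232,-1):
        if S[r,c-1]>95>=S[r,c]: E.append((c-1+(S[r,c-1]-95)/(S[r,c-1]-S[r,c]),r));break
E=np.array(E);
W=ray_z("side",E,.007);print(np.c_[E,1000*W[:,:2]].round(1).tolist())
vx,vy,x0,y0=cv2.fitLine(W[:,:2].astype(np.float32),cv2.DIST_HUBER,0,.001,.001).ravel()
print("base edge yaw",np.arctan(vy/vx),x0,y0)
B=np.array([[231.3,173],[232.5,170],[234,167],[235.2,164],[236.5,161.5]]);print("back edge",ray_z("side",B,.036).round(4).tolist())
print("axle",ray_z("side",[[229,158.5],[232,158.5],[236,159]],.039).round(4).tolist())
print("corner",ray_z("side",[[244,165]],.014).round(4))
E
```

```text
164 [(232, 146), (233, 147), (234, 149), (235, 145), (236, 145), (237, 137), (238, 109), (239, 59), (240, 47), (241, 53), (242, 99), (243, 117), (244, 72), (245, 40), (246, 36), (247, 42)]
166 [(232, 148), (233, 146), (234, 145), (235, 147), (236, 146), (237, 145), (238, 123), (239, 67), (240, 40), (241, 73), (242, 126), (243, 132), (244, 72), (245, 44), (246, 46), (247, 54)]
168 [(232, 147), (233, 144), (234, 148), (235, 145), (236, 144), (237, 144), (238, 142), (239, 123), (240, 101), (241, 123), (242, 135), (243, 80), (244, 46), (245, 43), (246, 45), (247, 43)]
170 [(232, 144), (233, 145), (234, 147), (235, 147), (236, 147), (237, 146), (238, 146), (239, 146), (240, 146), (241, 143), (242, 101), (243, 67), (244, 50), (245, 43), (246, 38), (247, 37)]
172 [(232, 145), (233, 146), (234, 147), (235, 148), (236, 147), (237, 145), (238, 144), (239, 147), (240, 140), (241, 91), (242, 59), (243, 48), (244, 45), (245, 42), (246, 40), (247, 37)]
174 [(232, 145), (233, 146), (234, 146), (235, 146), (236, 146), (237, 143), (238, 147), (239, 141), (240, 93), (241, 54), (242, 39), (243, 36), (2
[... 1232 characters left out ...]
, 553.8, 185.8], [241.7, 171.0, 550.7, 185.0], [240.9, 172.0, 547.4, 184.7], [240.5, 173.0, 544.5, 183.8], [240.0, 174.0, 541.4, 183.1], [239.5, 175.0, 538.5, 182.2], [239.3, 176.0, 535.9, 181.0], [238.8, 177.0, 532.9, 180.2], [238.3, 178.0, 530.0, 179.4], [237.9, 179.0, 527.1, 178.4], [237.6, 180.0, 524.4, 177.3], [236.8, 181.0, 521.1, 177.1], [236.2, 182.0, 518.0, 176.6], [235.5, 183.0, 514.9, 176.2]]
base edge yaw 0.26538295 0.5372908 0.18156604
back edge [[0.5165, 0.1861, 0.036], [0.5249, 0.189, 0.036], [0.5336, 0.1913, 0.036], [0.5421, 0.1943, 0.036], [0.5496, 0.1962, 0.036]]
axle [[0.5453, 0.2142, 0.039], [0.5492, 0.2084, 0.039], [0.5531, 0.1999, 0.039]]
corner [[0.564  0.1873 0.014 ]]
```

Fit: hinge at about (0.538, 0.246), yaw about 0.28. The tab grip point is then near (0.436, 0.217). I'll turn the tool by about −1.08 about its z axis and move over the tab.

Emit:
drive_tool([
  [0, 0, -0.149, 0, 0, 0, 9.3],
  [0, 0, -0.149, 0, 0, 0, 9.3],
  [0, 0, -0.149, 0, 0, 0, 9.3],
  [0, 0, -0.149, 0, 0, 0, 9.3],
  [0, 0, -0.149, 0, 0, 0, 9.3],
  [0, 0, -0.149, 0, 0, 0, 9.3],
  [0, 0, -0.149, 0, 0, 0, 9.3],
  [0, 0, -0.04, 0.2, -4.3, 0, 9.3],
  [0, 0, 0, 0.2, -4.3, 0, 9.3],
  [0, 0, 0, 0.2, -4.3, 0, 9.3],
  [0, 0, 0, 0.2, -4.3, 0, 9.3],
  [0, 0, 0, 0, 0, 0, 9.3],
])

```text
clock: 4.6
eef_pos: [0.4361, 0.207, 0.2191]
ee_rot: [0.0, -0.134, 0.991, -0.001]
wrist_force: [-0.4, 0.5, 0.1]
finger_gap: 0.093
grasp_force: 0.0
```

```bash
cat > m.py <<'E'
from h import *
from scipy.spatial.transform import Rotation as Ro
s=ctrl.state();R=Ro.from_quat(np.roll(s["ee_rot"],-1)).as_matrix()
print(s["clock"],s["eef_pos"].round(4) if hasattr(s["eef_pos"],"round") else s["eef_pos"],R.round(3).tolist(),"F",np.round(s["wrist_force"],2),s["finger_gap"],s["grasp_force"])
ex=np.array([.961,.276,0]);H=np.array([.538,.246,.034])
print("delta to tab, tool cm:",(100*R.T@(H-.106*ex+[0,0,-.014]-s["eef_pos"])).round(2),"yaw err",np.arctan2(R[1,1],R[0,1])-1.851)
E
python3 m.py
```

```text
4.6 [0.4361 0.207  0.2191] [[-0.964, -0.265, 0.001], [-0.265, 0.964, -0.002], [-0.001, -0.002, -1.0]] F [-0.44  0.47  0.06] 0.0930274225394354 0.0
delta to tab, tool cm: [-0.24  0.98 19.91] yaw err -0.011840902366631267
```

Emit:
drive_tool([
  [0, 0, 0, -0.2, 1.0, 4, 9.3],
  [0, 0, 0, 0, 0, 4, 9.3],
  [0, 0, 0, 0, 0, 4, 9.3],
  [0, 0, 0, 0, 0, 3, 9.3],
  [0, 0, 0, 0, 0, 1, 9.3],
  [0, 0, 0, 0, 0, 1, 9.3],
  [0, 0, 0, 0, 0, 0, 9.3],
])

```text
clock: 5.3
eef_pos: [0.4342, 0.2223, 0.0486]
ee_rot: [-0.0, -0.137, 0.991, 0.0]
wrist_force: [-0.2, 0.3, 0.0]
finger_gap: 0.0934
grasp_force: 0.0
```

```bash
python3 m.py
```

```text
5.3 [0.4342 0.2223 0.0486] [[-0.962, -0.271, -0.0], [-0.271, 0.962, 0.0], [0.0, 0.0, -1.0]] F [-0.22  0.26  0.01] 0.09339311339028508 0.0
delta to tab, tool cm: [-0.03 -0.59  2.86] yaw err -0.0052653405559925925
```

Emit:
drive_tool([
  [0, 0, 0, 0, -0.5, 1, 9.3],
  [0, 0, 0, 0, 0, 1, 9.3],
  [0, 0, 0, 0, 0, 0.8, 9.3],
  [0, 0, 0, 0, 0, 0, 6],
  [0, 0, 0, 0, 0, 0, 4.5],
  [0, 0, 0, 0, 0, 0, 3.5],
], grip_force=10)

```text
clock: 5.9
eef_pos: [0.4357, 0.2175, 0.0209]
ee_rot: [0.0, -0.137, 0.991, 0.0]
wrist_force: [-0.8, 0.1, -0.2]
finger_gap: 0.0738
grasp_force: 0.0
```

```bash
python3 m.py
```

```text
5.9 [0.4357 0.2175 0.0209] [[-0.962, -0.272, 0.0], [-0.272, 0.962, 0.0], [-0.001, 0.0, -1.0]] F [-0.79  0.14 -0.23] 0.07380193261340315 0.0
delta to tab, tool cm: [-0.02 -0.09  0.09] yaw err -0.004987045472855778
```

Fingers close at about 65 mm/s, so I'll keep closing.

Emit:
drive_tool([
  [0, 0, 0, 0, 0, 0, 0],
  [0, 0, 0, 0, 0, 0, 0],
  [0, 0, 0, 0, 0, 0, 0],
  [0, 0, 0, 0, 0, 0, 0],
  [0, 0, 0, 0, 0, 0, 0],
  [0, 0, 0, 0, 0, 0, 0],
  [0, 0, 0, 0, 0, 0, 0],
  [0, 0, 0, 0, 0, 0, 0],
], grip_force=12)

```text
clock: 6.7
eef_pos: [0.4346, 0.2199, 0.0206]
ee_rot: [-0.0, -0.136, 0.991, 0.002]
wrist_force: [-2.2, 12.0, -0.8]
finger_gap: 0.0239
grasp_force: 12.0
```

```bash
python3 m.py
```

```text
6.7 [0.4346 0.2199 0.0206] [[-0.963, -0.27, -0.001], [-0.27, 0.963, 0.004], [-0.0, 0.004, -1.0]] F [-2.23 11.98 -0.79] 0.02385736984005218 12.046559303998947
delta to tab, tool cm: [-0.06 -0.34  0.06] yaw err -0.006819934724448862
```

The gap is 24 mm, so it is on the tab, but 12 N sideways means I'm off centre. I'll shift toward +y.

Emit:
drive_tool([
  [0, 0, 0, 0, 0.3, 0, 0],
  [0, 0, 0, 0, 0.2, 0, 0],
  [0, 0, 0, 0, 0, 0, 0],
  [0, 0, 0, 0, 0, 0, 0],
], grip_force=12)

```text
clock: 7.1
eef_pos: [0.4344, 0.2205, 0.0206]
ee_rot: [-0.0, -0.137, 0.991, -0.001]
wrist_force: [1.8, -8.1, 0.3]
finger_gap: 0.0241
grasp_force: 12.1
```

```bash
python3 m.py
```

```text
7.1 [0.4344 0.2205 0.0206] [[-0.962, -0.272, 0.0], [-0.272, 0.962, -0.003], [0.001, -0.003, -1.0]] F [ 1.77 -8.11  0.31] 0.02409139211129845 12.062758058309555
delta to tab, tool cm: [-0.06 -0.4   0.06] yaw err -0.004355756972214131
```

Emit:
drive_tool([
  [0, 0, 0, 0, -0.2, 0, 0],
  [0, 0, 0, -0.05, 0, -1.06, 0],
  [0, 0, 0, -0.16, 0, -1.05, 0],
  [0, 0, 0, -0.26, 0, -1.03, 0],
  [0, 0, 0, -0.36, 0, -1.0, 0],
  [0, 0, 0, 0, 0, 0, 0],
], grip_force=20)

```text
clock: 7.7
eef_pos: [0.4428, 0.2224, 0.0635]
ee_rot: [0.0, -0.137, 0.991, -0.0]
wrist_force: [-2.2, -2.6, -1.2]
finger_gap: 0.0238
grasp_force: 20.0
```

```bash
python3 m.py
```

```text
7.7 [0.4428 0.2224 0.0635] [[-0.962, -0.272, 0.0], [-0.272, 0.962, -0.001], [-0.0, -0.001, -1.0]] F [-2.22 -2.55 -1.21] 0.023825250912439696 19.98417466878891
delta to tab, tool cm: [ 0.8  -0.36  4.35] yaw err -0.004593258463857941
```

Emit:
drive_tool([
  [0, 0, 0, -0.46, 0, -0.95, 0],
  [0, 0, 0, -0.55, 0, -0.9, 0],
  [0, 0, 0, -0.64, 0, -0.84, 0],
  [0, 0, 0, -0.72, 0, -0.78, 0],
  [0, 0, 0, -0.8, 0, -0.7, 0],
  [0, 0, 0, -0.86, 0, -0.62, 0],
  [0, 0, 0, -0.92, 0, -0.53, 0],
  [0, 0, 0, -0.97, 0, -0.43, 0],
  [0, 0, 0, -0.5, 0, -0.18, 0],
  [0, 0, 0, 0, 0, 0, 0],
], grip_force=20)

```text
clock: 8.7
eef_pos: [0.507, 0.2386, 0.1231]
ee_rot: [0.002, -0.137, 0.991, -0.001]
wrist_force: [-0.3, -8.8, 4.0]
finger_gap: 0.0237
grasp_force: 20.0
```

```bash
python3 m.py
```

```text
8.7 [0.507  0.2386 0.1231] [[-0.962, -0.272, 0.004], [-0.272, 0.962, -0.002], [-0.003, -0.003, -1.0]] F [-0.3  -8.83  3.99] 0.023667512798432606 19.99331295490265
delta to tab, tool cm: [ 7.45 -0.15 10.29] yaw err -0.004853819063993736
```

It has reached about 1.27 rad and the tab is still held. I'll open, then back off toward the robot and up.

Emit:
drive_tool([
  [0, 0, 0, 0, 0, 0, 9.3],
  [0, 0, 0, 0, 0, 0, 9.3],
  [0, 0, 0, 0, 0, 0, 9.3],
  [0, 0, 0, 0, 0, 0, 9.3],
  [0, 0, 0, 0, 0, 0, 9.3],
  [0, 0, 0, 2, 0, -1, 9.3],
  [0, 0, 0, 3, 0, -2, 9.3],
  [0, 0, 0, 3, 0, -3, 9.3],
  [0, 0, 0, 3, 3, -3, 9.3],
  [0, 0, 0, 2, 4, -3, 9.3],
  [0, 0, 0, 0, 4, 0, 9.3],
  [0, 0, 0, 0, 4, 0, 9.3],
])

```text
clock: 9.9
eef_pos: [0.3416, 0.3474, 0.2399]
ee_rot: [0.002, -0.137, 0.991, 0.001]
wrist_force: [0.9, 0.5, -0.5]
finger_gap: 0.0931
grasp_force: 0.0
```

Run:
```python
from h import *
s=ctrl.state();print(s["clock"],s["eef_pos"],s["wrist_force"])
im,d=ctrl.grab_frame("side")
cv2.imwrite("pics/crop4.png",cv2.resize(im[60:220,180:380,::-1],(750,600),interpolation=cv2.INTER_CUBIC))
v,u=np.mgrid[110:185,224:256];u=u.ravel();v=v.ravel();w=to_world("side",np.c_[u,v],d)
rel=w-[.537,.250,.034];lx=rel@[.961,.276,0];ly=rel@[-.276,.961,0]
m=(np.abs(lx)<.08)&(np.abs(ly)<.055)&(w[:,2]>.05)&(d[v,u]>.5)
a=np.arctan2(rel[m,2],-lx[m]);print(m.sum(),np.percentile(a,[10,50,90]).round(2));print(np.c_[u,v,1000*lx,1000*ly,1000*w[:,2]][m][::12].round())
```

```text
9.9 [0.34156924 0.34743256 0.23991751] [ 0.91753156  0.51324673 -0.46983897]
274 [1.74 1.81 1.88]
[[224. 127.  24. -23. 112.]
 [230. 129.  23. -38. 113.]
 [233. 130.  24. -44. 109.]
 [232. 131.  19. -44. 112.]
 [230. 132.  18. -39. 108.]
 [228. 133.  18. -34. 103.]
 [227. 134.  17. -31. 100.]
 [231. 135.  15. -42. 102.]
 [234. 136.  15. -49. 101.]
 [234. 137.  16. -48.  97.]
 [233. 138.  13. -47.  97.]
 [233. 139.  13. -46.  93.]
 [233. 140.  12. -46.  91.]
 [233. 141.  13. -46.  87.]
 [233. 142.  13. -45.  83.]
 [234. 143.  12. -48.  81.]
 [231. 145.  10. -41.  74.]
 [236. 146.   8. -54.  78.]
 [228. 148.   7. -34.  65.]
 [233. 149.   7. -46.  66.]
 [231. 151.   6. -40.  58.]
 [236. 152.   5. -53.  60.]
 [234. 154.   2. -49.  56.]]
```

View pics/crop4.png

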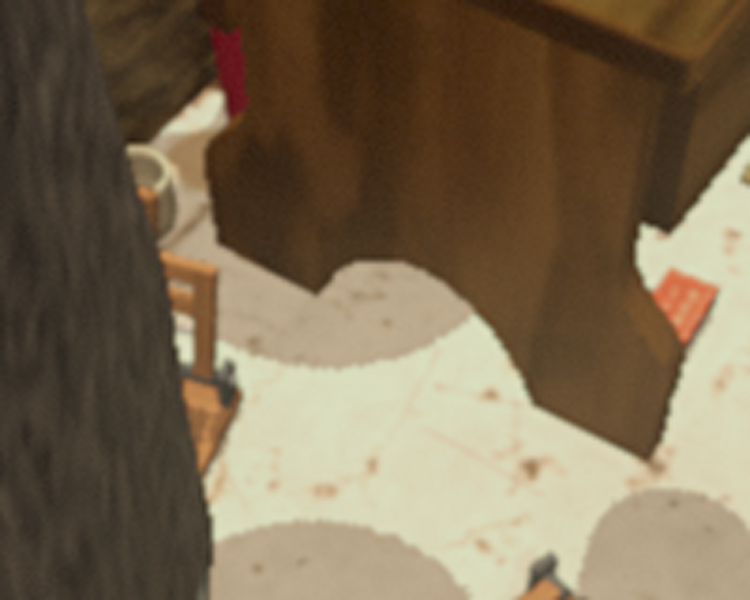

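The picture shows the wide easel's back standing open, with its frame at about (233,138). The measured angle is about 1.81 rad. The arm is clear of everything and the narrow easel's visible corner is unchanged.

```bash
python3 -c "
from plant import ctrl
print(ctrl.job_done())"
```

```text
the job is handed in; nothing more can be done
None
```

The wide easel stands open at about 1.81 rad, measured from the side camera, the narrow one was never touched, and I handed the job in at about 10 s with the arm clear (no verdict was returned).

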